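# Hold-down plate over the tall guide rod of a desktop mill

### The arm

A 6-joint arm with a two-finger parallel gripper is mounted at the origin on the work surface. World frame = base frame: x ahead of the robot, y to its left, z up, the work surface at z = 0. Lengths are in m, angles in degrees, forces in N, time in s.
With the tool pointing down it reaches from about 0.3 to 0.75 m from the base axis. Payload 8.5 kg.
Tool frame: the origin (TCP) lies on the centre line of the jaws, within the pads' length; the fingertips stand 17 mm ahead of it and the grasp point (between the pads) lies 2 mm behind it (env.tcp_to_tips is the distance from the TCP to the fingertips, in m); z points along the fingers, y is the line along which they close (so a half turn about z gives the same grasp; the last joint's range is limited). The gripper opens to 85 mm and grips with 20 to 120 N. Pads are 22 mm wide; open, the fingers measure 114 mm over their backs; the gripper's body (76 mm by 85 mm) begins 54 mm behind the grasp point. The pads swing forward as they close: fully open they stand 13 mm farther back than shut.
Start: joints at [53.211, 21.807, 74.336, -0, 83.858, -12.336], TCP at [0.228, 0.501, 0.248] pointing down, gripper open.
Joint ranges: [-178.18, 178.18], [-50.72, 133.34], [12.68, 142.11], [-81.47, 261.47], [9.98, 163.14], [-165.26, 165.26]. Speed limits (degrees/s): [136.94, 136.94, 180, 180, 180, 180].

### API

Orientations are given as a 3x3 rotation matrix whose columns are the frame's x, y, z axes.
In Python, from rig import env gives the robot as it stands. The module is installed in compiled form; this text tells all that it offers.
- The arm moves only by the shell command python3 -m pendant 'ROWS' [FORCE]. ROWS is JSON, a list of rows, each a list of 7 numbers: the opening, from 0 (shut) to 1 (fully open), then the shift along the tool's x, y, z in m, then the turn, a rotation vector about the tool's x, y, z in rad. A call has 1 to 5 rows; each row is the pose to reach, as a shift and turn from the pose commanded when the call began, along the tool's axes at that moment; what a row does not reach only later rows make up. A row lasts 1/8 s, in which the tool goes at most 62.5 mm and 10.7 degrees, less where a joint would pass 70% of its speed; a pose out of reach is approached as far as the arm can. A call with a gripper value outside its range is refused whole. The fingers move at their own pace and stop on an object; FORCE is the grip in N (left out, the last holds). Time passes only in rows, so rows that repeat a pose let the fingers close. It gives the time, the measured TCP pose, the force, the opening and the grip force at its end, in the units of the state.
- env.observe(): the state, without advancing time (a new reading comes with each control period).
- env.get_image(name): name is "scene" or "top" or "wrist"; returns a dict with "image" (480x640x3 uint8, blue, green, red), "fx", "fy", "cx", "cy" (pixels), "pose" (4x4, takes a point from camera to world coordinates). Camera axes: x right, y up, looking along -z (the intrinsics and any distortion apply to the point x, -y, -z); pixel columns grow to the right and rows downward; lengths in m; the calibration is good to about 2 mm. A picture is of the moment at which its call begins. There is no depth.
- env.close_job(): hands the job in; it is judged then, once.
Trained networks look in the newest picture that a camera, given by its name, has taken for a name from the list of things; names that differ only in an ending like _2 or _b are one class to them, and where a whole thing is asked for, a point or a joint stands for the part that bears it (a point fixed in the world has none). Each returns a list of dicts, best first, with "conf" (0 to 1); they miss things now and then, are a little off and sometimes report something else, mostly with a low value. They report only what shows in the picture. A call takes as long as a camera call. They do not tell look-alikes from the thing itself.
- env.find_in(camera, thing): "bbox" ([centre column, centre row, width, height] in pixels, round what is visible of it).
- env.trace(camera, thing): "mask" (480x640 bool, what is visible of it) and "bbox" ([centre column, centre row, width, height] in pixels, round what is visible of it).
- env.tip_of(camera, thing): "centre" ([column, row] in pixels: a listed point, or the origin of a listed thing).
The state is a dict: "time_s": time; "q": joint angles; "qvel": joint speeds; "joint_efforts": joint torques, N m; "position": TCP position; "tool_rot": TCP orientation; "ft_force": force on the tool from outside, world axes, zero at the start; "wrist_torque": the same for the moment, N m; "grip_width": finger opening in m; "gripper_force": force on a finger pad.
Only numpy, scipy, OpenCV 4.12 (cv2) and the standard library are available. Lean on these libraries where they do the work, as an engineer would, in place of code of your own. Each camera call takes 0.05 s, during which the arm holds its last target. There are 200 camera calls.

### The job

Pick up the black-handled aluminium hold-down plate that has the large hole, and lower it over the tall guide rod on the milling bed until it lies flat on the tan board. Keep the plate level and lower it gently all the way down, without letting it drop, then let go.

Things in the scene. Friction and masses are not known exactly. Their poses are not given: they have to be found in the camera images.
- plate_grip (a point): Grip point on the black upright handle, 44 x 20 mm (plate's x, y), in the middle of the loose aluminium plate with the LARGE hole. Handle spans 10 to 70 mm above the plate's underside; this point is on its axis at 50 mm. Grip across the 20 mm. x points along the plate to the hole, z up. Two like plates lie near: one with a 9 mm hole (too small), one with none.
- plate_hole (a point): Centre of the large hole of that plate, level with its underside: 32 mm diameter, right through, 42 mm along x from the handle's axis. The plate is 130 x 58 x 10 mm (x, y, z), 0.18 to 0.37 kg, balanced near the handle, and lies flat on the bench. Axes as the plate's.
- guide_rod: Tall guide rod: fixed, upright, steel, 12 mm diameter, 90 mm tall, tapered tip, standing on the tan board of the aluminium milling bed. Origin: centre of its foot, level with the board's top (26 mm above the bench), where the plate's underside must come to rest. z up, x along the bed, away from the robot. Room for the plate's handle end is on the robot's side of the rod.
- short_rod: Not to be used: a fixed steel rod of the same 12 mm diameter but only 35 mm tall, about 110 mm to one side of the tall rod (left or right varies). Origin: centre of its foot at the board's top. Two low clamps (up to 22 mm above the board) hold the board's far corners.
Mind the look-alikes: they are no part of the job. Leave any blue or orange look-alike of the part that bears plate_grip alone.

How it is judged (in metres and radians):
At the end, for the whole second after the job is handed in: The large-hole plate is on the tall guide rod (hole centre within 14 mm of the rod's axis), its underside within 10 mm of the board's top, level within 10 degrees and at rest (horizontal distance between plate_hole and guide_rod below 0.014 m and z of plate_hole in the frame of guide_rod between -0.01 and 0.01 m and angle between plate_hole's own z axis and vertical below 0.175 rad and linear speed of plate below 0.05 m/s); the robot touches nothing.
It fails at once if the plate is dropped or rammed down the tall rod (faster than 0.5 m/s while on the rod) (horizontal distance between plate_hole and guide_rod below 0.016 m and z of plate_hole in the frame of guide_rod below 0.085 m and linear speed of plate above 0.5 m/s).
It fails at once if the plate tips more than 20 degrees while on the tall rod (horizontal distance between plate_hole and guide_rod below 0.016 m and z of plate_hole in the frame of guide_rod below 0.085 m and angle between plate_hole's own z axis and vertical above 0.35 rad).
It also fails if it takes over 43 s, if anything falls off the work surface, if the arm or the gripper's body presses on something with over 40 N, if the wrist force passes 120 N, or if a joint passes its speed limit or range.

## Working session

There is one attempt and no reset: what is moved stays moved. The work goes in short steps, Python scripts to look and compute and a shell command to move; the robot and the scene stay as the last step left them, time stands still between calls to the robot, and variables do not carry over. Pictures are saved under pics/ and viewed, at most 10 in all, crops included, and the job is handed in when it is done.

```bash
mkdir -p pics; cat > h.py <<'E'
import numpy as np, cv2
from rig import env
def ray(im,px):
    P=im["pose"]; d=np.array([(px[0]-im["cx"])/im["fx"],-(px[1]-im["cy"])/im["fy"],-1.])
    return P[:3,3],P[:3,:3]@d
def atz(im,px,z):
    o,d=ray(im,px); return o+d*(z-o[2])/d[2]
def proj(im,p):
    P=im["pose"]; c=P[:3,:3].T@(np.array(p)-P[:3,3]); return np.array([im["cx"]+im["fx"]*c[0]/-c[2],im["cy"]+im["fy"]*-c[1]/-c[2]])
def tri(rs):
    A=np.zeros((3,3));b=np.zeros(3)
    for o,d in rs:
        d=d/np.linalg.norm(d);M=np.eye(3)-np.outer(d,d);A+=M;b+=M@o
    return np.linalg.solve(A,b)
E
python3 - <<'E'
from h import *
np.set_printoptions(precision=3,suppress=True)
for c in ["top","scene"]:
    im=env.get_image(c); cv2.imwrite(f"pics/{c}0.png",im["image"]); print(c,{k:(v if k!="pose" else v[:3,3]) for k,v in im.items() if k!="image"})
    for t,z in [("plate_grip",.05),("plate_hole",.005),("guide_rod",.026),("short_rod",.026)]:
        for r in env.tip_of(c,t): print(t,np.array(r["centre"]),round(r["conf"],2),atz(im,r["centre"],z))
s=env.observe();print(s["position"],s["tool_rot"],s["time_s"],s["grip_width"])
E
```

```text
top {'fx': 622.0772065309897, 'fy': 622.0772065309897, 'cx': 332.9395505213273, 'cy': 232.3088856746723, 'pose': array([0.234, 0.055, 1.207])}
plate_grip [368.6 298.9] 0.97 [ 0.357 -0.006  0.05 ]
plate_grip [274.3 323.1] 0.75 [0.306 0.167 0.05 ]
plate_hole [307.4 215.8] 0.9 [0.523 0.117 0.005]
plate_hole [298.3 313.7] 0.8 [0.329 0.126 0.005]
plate_hole [385.2 284.3] 0.8 [ 0.391 -0.04   0.005]
short_rod [509.4 181.8] 0.5 [ 0.6   -0.28   0.026]
scene {'fx': 483.76893794873155, 'fy': 483.76893794873155, 'cx': 325.27344072844045, 'cy': 242.81200488975244, 'pose': array([1.201, 0.096, 0.517])}
plate_grip [380.9 197.1] 0.94 [0.298 0.167 0.05 ]
plate_grip [367.2 247.7] 0.89 [0.49  0.133 0.05 ]
plate_grip [290.1 208.9] 0.55 [ 0.352 -0.018  0.05 ]
plate_hole [365. 221.] 0.76 [0.32  0.135 0.005]
plate_hole [278.  237.9] 0.73 [ 0.39  -0.04   0.005]
plate_hole [356.8 280.8] 0.63 [0.527 0.115 0.005]
guide_rod [189.5 289. ] 0.67 [ 0.584 -0.161  0.026]
guide_rod [357.2 283.3] 0.22 [0.562 0.115 0.026]
short_rod [117.9 292.4] 0.59 [ 0.595 -0.276  0.026]
[0.228 0.501 0.248] [[-0.91   0.414 -0.   ]
 [ 0.414  0.91  -0.   ]
 [ 0.    -0.    -1.   ]] 0.5 0.08514046783165734
```

View pics/top0.png

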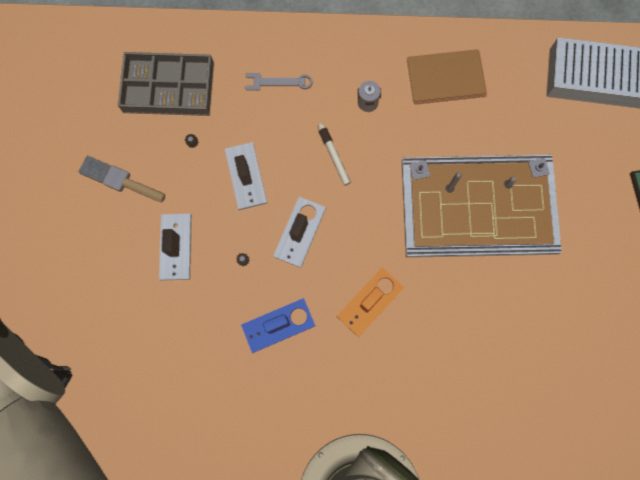

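View pics/scene0.png

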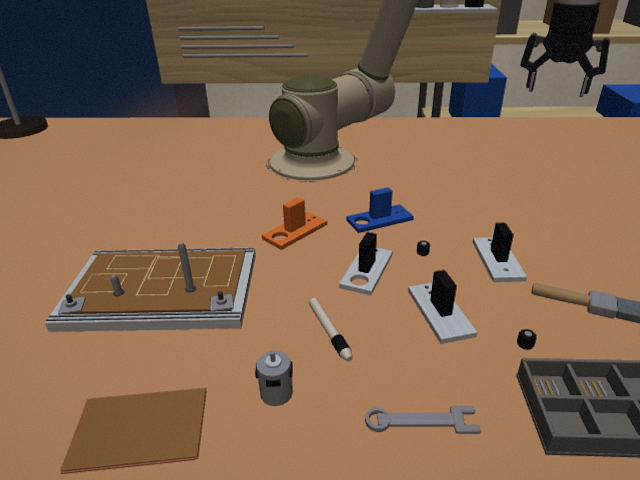

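The top picture shows these candidates:
- Black-handled plate at (300,230), with a large hole at (308,213).
- Black-handled plate at (246,175), with no hole.
- Black-handled plate at (175,247), with a small hole at (175,225).
- Blue plate at (278,325) and orange plate at (370,300).

I choose the one at (300,230). The tall rod has its foot near (451,190) in top and (189,289) in scene. The short rod is at (509,182) in top.

```bash
python3 - <<'E'
from h import *
np.set_printoptions(precision=4,suppress=True)
top=env.get_image("top"); g=top["image"]
cv2.imwrite("pics/crop1.png",np.hstack([cv2.resize(g[185:275,265:335],None,fx=5,fy=5,interpolation=cv2.INTER_CUBIC),cv2.resize(g[150:240,400:490],None,fx=5,fy=5,interpolation=cv2.INTER_CUBIC)[:, :450]]))
for r in env.trace("top","plate_grip"):
    b=r["bbox"]; print(r["conf"],np.array(b),r["mask"].sum())
    if abs(b[0]-300)<15 and abs(b[1]-231)<15:
        m=r["mask"].astype(np.uint8)
        print(cv2.minAreaRect(np.argwhere(m)[:,::-1].astype(np.float32)))
for r in env.trace("top","guide_rod"): print("rod",r["conf"],np.array(r["bbox"]))
hs=atz(top,(307.4,215.8),.005);print(hs)
sc=env.get_image("scene")
for r in env.trace("scene","guide_rod"): print("rod sc",r["conf"],np.array(r["bbox"]))
# plate outline in top via light-grey threshold
hsv=cv2.cvtColor(g,cv2.COLOR_BGR2HSV); m=((hsv[...,1]<60)&(hsv[...,2]>120)).astype(np.uint8); m[:190]=0;m[275:]=0;m[:,:268]=0;m[:,335:]=0
q=cv2.boxPoints(cv2.minAreaRect(np.argwhere(m)[:,::-1].astype(np.float32)))
w=np.array([atz(top,p,.01) for p in q]);print(q,w,w.mean(0)); print([np.linalg.norm(w[i]-w[i-1]) for i in range(4)])
E
```

```text
0.69 [370.3 302.2  65.6  73.8] 1892
0.66 [298.9 231.6  50.5  71.1] 1735
((298.69866943359375, 232.18008422851562), (29.926692962646484, 65.47579956054688), 22.750978469848633)
0.6 [278.4 325.3  70.7  56.2] 1970
rod 0.72 [453.6 183.2  13.8  24.6]
[0.5226 0.1167 0.005 ]
rod sc 0.73 [185.9 267.3  16.2  49.8]
[[272.4138 256.0345]
 [298.4311 195.3276]
 [326.1897 207.2241]
 [300.1724 267.931 ]] [[0.4383 0.1812 0.01  ]
 [0.5628 0.1361 0.01  ]
 [0.5402 0.0799 0.01  ]
 [0.4168 0.1259 0.01  ]] [0.4895 0.1308 0.01  ]
[np.float64(0.05929952071515852), np.float64(0.1323149017408221), np.float64(0.0605637206041074), np.float64(0.13173710069126068)]
```

View pics/crop1.png

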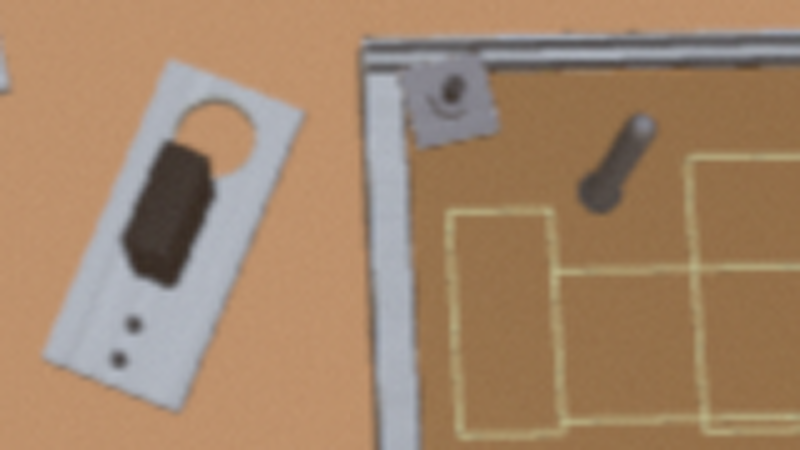

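The crop confirms it: black handle, large hole at (308.2,212.4), and two dots at the far end. The rod's foot is at about (449.6,188.6) and its tip at (459,174.4).

```bash
python3 - <<'E'
from h import *
np.set_printoptions(precision=4,suppress=True)
top=env.get_image("top"); sc=env.get_image("scene")
print("foot top",atz(top,(449.6,188.6),.026),"tip top",atz(top,(459,174.4),.116))
print("foot sc",atz(sc,(189.5,289),.026),"tip sc",atz(sc,(183.5,243.5),.116))
print("tri tip",tri([ray(top,(459,174.4)),ray(sc,(183.5,243.5))]))
print("bed",atz(top,(403,190),.02)-atz(top,(405,250),.02),atz(top,(410,253),.02)-atz(top,(550,250),.02))
print("hole",atz(top,(308.2,212.4),.01))
s=env.observe(); R=np.array(s["tool_rot"]); print(R.T@(np.array([.4895,.1308,.13])-s["position"]))
E
```

```text
foot top [ 0.5824 -0.1621  0.026 ] tip top [ 0.5834 -0.1629  0.116 ]
foot sc [ 0.5835 -0.1608  0.026 ] tip sc [ 0.5849 -0.1546  0.116 ]
tri tip [ 0.5826 -0.1594  0.115 ]
bed [0.1207 0.0053 0.    ] [-0.0154  0.2712  0.    ]
hole [0.5284 0.1151 0.01  ]
[-0.3915 -0.2283  0.1183]
```

```bash
python3 -m pendant '[[0.7,-0.05,-0.03,0.015,0,0,-0.02],[0.7,-0.10,-0.06,0.03,0,0,-0.04],[0.7,-0.15,-0.09,0.045,0,0,-0.06],[0.7,-0.20,-0.12,0.06,0,0,-0.08],[0.7,-0.25,-0.146,0.075,0,0,-0.08]]' 40; python3 - <<'E'
from h import *
s=env.observe(); R=np.array(s["tool_rot"]); print(R.T@(np.array([.4895,.1308,.13])-s["position"]),np.degrees(np.arctan2(R[1,1],R[0,1])))
E
```

```text
time_s: 1.48
position: [0.3957, 0.2626, 0.1731]
tool_rot: [[-0.941, 0.34, 0.001], [0.34, 0.941, 0.0], [-0.001, 0.001, -1.0]]
ft_force: [1.3, 0.0, 0.3]
grip_width: 0.0598
gripper_force: 0.0
[-0.13299576 -0.09211956  0.04316523] 70.13843244425163
```

```bash
python3 -m pendant '[[0.7,-0.045,-0.031,0.014,0,0,0],[0.7,-0.09,-0.062,0.028,0,0,0],[0.7,-0.133,-0.092,0.04,0,0,0],[0.7,-0.133,-0.092,0.04,0,0,0]]'; python3 - <<'E'
from h import *
np.set_printoptions(precision=4,suppress=True)
im=env.get_image("wrist"); cv2.imwrite("pics/w1.png",im["image"])
for t,z in [("plate_grip",.05),("plate_hole",.0)]:
    for r in env.tip_of("wrist",t): print(t,np.array(r["centre"]),r["conf"],atz(im,r["centre"],z))
s=env.observe();print(s["position"], proj(im,[.4895,.1308,.07]))
E
```

```text
time_s: 1.98
position: [0.4901, 0.1299, 0.1324]
tool_rot: [[-0.939, 0.344, -0.001], [0.344, 0.939, -0.0], [0.001, -0.001, -1.0]]
ft_force: [-0.5, 1.0, 0.9]
grip_width: 0.0596
gripper_force: 0.0
plate_grip [316.9 260. ] 0.79 [0.4905 0.1305 0.05  ]
plate_hole [ 52.  187.3] 0.72 [ 0.389  -0.0377  0.    ]
[0.4883 0.133  0.1335] [316.9912 270.7834]
```

View pics/w1.png

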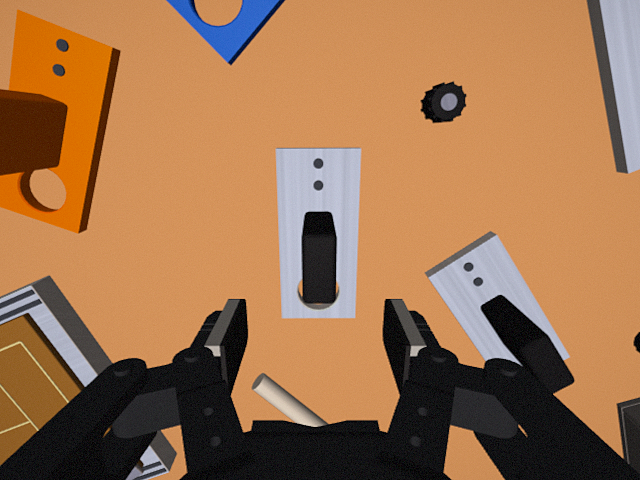

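The wrist view shows the large-hole plate centred at (318,235), square to the jaws, with its hole at (318,292). I'll descend and grip.

```bash
python3 -m pendant '[[0.7,0,0,0.03,0,0,0],[0.7,0,0,0.06,0,0,0],[0.7,0,0,0.085,0,0,0],[0.7,0,0,0.085,0,0,0]]'; python3 -m pendant '[[0.1,0,0,0,0,0,0],[0.1,0,0,0,0,0,0],[0.0,0,0,0,0,0,0],[0.0,0,0,0,0,0,0],[0.0,0,0,0,0,0,0]]' 70
```

```text
time_s: 2.62
position: [0.4874, 0.1335, 0.0476]
tool_rot: [[-0.941, 0.338, -0.003], [0.338, 0.941, -0.0], [0.003, -0.001, -1.0]]
ft_force: [-0.2, 0.1, 0.1]
grip_width: 0.0595
gripper_force: 0.0
time_s: 3.25
position: [0.489, 0.1327, 0.0495]
tool_rot: [[-0.941, 0.34, 0.002], [0.34, 0.941, 0.0], [-0.002, 0.001, -1.0]]
ft_force: [-1.4, 0.6, 8.2]
grip_width: 0.0192
gripper_force: 68.7
```

```bash
python3 -m pendant '[[0,0,0,-0.02,0,0,0],[0,0,0,-0.05,0,0,0],[0,0,0,-0.09,0,0,0],[0,0,0,-0.13,0,0,0],[0,0,0,-0.165,0,0,0]]'; python3 - <<'E'
from h import *
np.set_printoptions(precision=4,suppress=True)
s=env.observe(); R=np.array(s["tool_rot"]); a=np.radians(2.5); g=np.array([.583,-.162])-.042*np.array([np.cos(a),np.sin(a)])
print(g,R.T@(np.append(g,.215)-s["position"]),np.degrees(np.arctan2(R[1,1],R[0,1])))
E
```

```text
time_s: 3.88
position: [0.4883, 0.1326, 0.215]
tool_rot: [[-0.94, 0.34, 0.001], [0.34, 0.94, 0.0], [-0.001, 0.0, -1.0]]
ft_force: [0.9, 0.3, -2.5]
grip_width: 0.0193
gripper_force: 68.8
[ 0.541  -0.1638] [-0.1504 -0.2608  0.    ] 70.12852306744072
```

```bash
python3 -m pendant '[[0,-0.012,-0.02,0,0,0,-0.05],[0,-0.03,-0.052,0,0,0,-0.13],[0,-0.05,-0.087,0,0,0,-0.22],[0,-0.07,-0.121,0,0,0,-0.31],[0,-0.08,-0.139,0,0,0,-0.391]]'; python3 - <<'E'
from h import *
np.set_printoptions(precision=4,suppress=True)
s=env.observe(); R=np.array(s["tool_rot"]); 
print(R.T@(np.array([.541,-.1638,.215])-s["position"]),np.degrees(np.arctan2(R[1,1],R[0,1])))
E
```

```text
time_s: 4.5
position: [0.5165, -0.0271, 0.2133]
tool_rot: [[-0.999, -0.045, -0.0], [-0.045, 0.999, -0.0], [0.0, -0.0, -1.0]]
ft_force: [0.2, 1.1, -3.0]
grip_width: 0.0195
gripper_force: 68.9
[-0.0182 -0.1377 -0.0017] 92.60141284151841
```

```bash
python3 -m pendant '[[0,-0.004,-0.03,0,0,0,0],[0,-0.009,-0.07,0,0,0,0],[0,-0.014,-0.11,0,0,0,0],[0,-0.018,-0.137,0,0,0,0],[0,-0.018,-0.137,0,0,0,0]]'; python3 - <<'E'
from h import *
np.set_printoptions(precision=4,suppress=True)
s=env.observe(); R=np.array(s["tool_rot"]);print(s["position"],s["ft_force"])
T={c:env.get_image(c) for c in ["top","scene","wrist"]}
for c in T:
    cv2.imwrite(f"pics/{c}2.png",T[c]["image"])
    for r in env.tip_of(c,"plate_hole")+env.tip_of(c,"guide_rod"): print(c,np.array(r["centre"]),round(r["conf"],2),atz(T[c],r["centre"],s["position"][2]-.048))
g=T["top"]["image"][130:230,380:500];h=T["scene"]["image"][170:310,120:260]
cv2.imwrite("pics/pair.png",np.hstack([cv2.resize(g,(480,400),interpolation=2),cv2.resize(h,(320,320),interpolation=2,) if 0 else cv2.resize(T["wrist"]["image"],(0,0),fx=.5,fy=.5)[:0] if 0 else cv2.copyMakeBorder(cv2.resize(h,(320,320),interpolation=2),0,80,0,0,0)]))
E
```

```text
time_s: 5.12
position: [0.5405, -0.163, 0.213]
tool_rot: [[-0.999, -0.042, -0.001], [-0.042, 0.999, 0.0], [0.001, 0.0, -1.0]]
ft_force: [0.1, 0.7, -3.6]
grip_width: 0.0192
gripper_force: 69.1
[ 0.5405 -0.163   0.213 ] [ 0.0595  0.7415 -3.6313]
scene [364.3 220.6] 0.86 [0.5941 0.1216 0.165 ]
scene [175.3 212.9] 0.63 [ 0.5762 -0.1611  0.165 ]
scene [188.9 288.8] 0.66 [ 0.758  -0.0889  0.165 ]
wrist [462.8  44. ] 0.75 [ 0.4239 -0.1024  0.165 ]
```

View pics/wrist2.png

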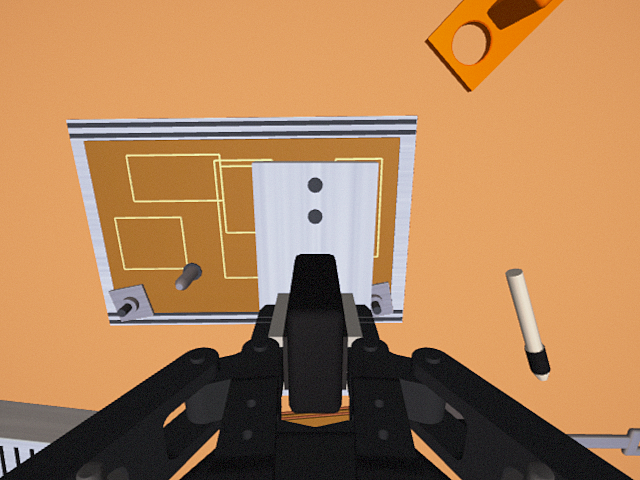

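View pics/pair.png

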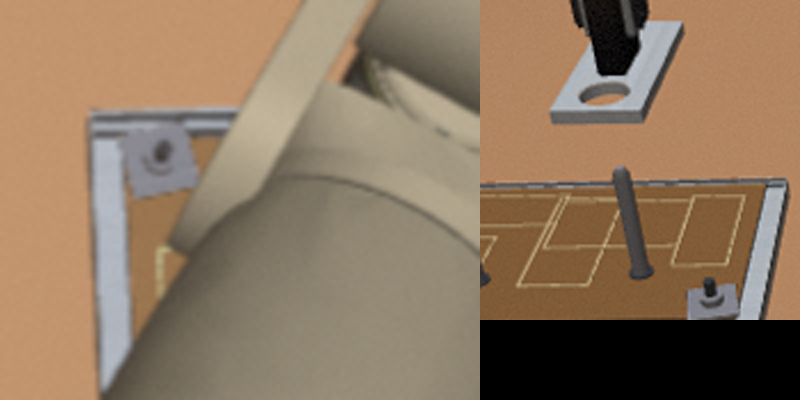

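The wrist view shows the plate held square and level over the bed. The scene crop shows the hole at about (174.7,211.6), above the rod tip at about (181.5,245). I'll compare both with the prediction.

```bash
python3 - <<'E'
from h import *
np.set_printoptions(precision=4,suppress=True)
s=env.observe(); p=np.array(s["position"]);sc=env.get_image("scene");w=env.get_image("wrist")
u=np.array([.999,.042,0])
z=p[2]-.048+.01
print("hole sc",atz(sc,(174.7,211.6),z),"pred",p+.042*u)
print("end wrist",atz(w,(315,162.5),z),"pred",p-.065*u)
print("rod tip/foot",atz(sc,(181.8,244.5),.116),atz(sc,(189.5,289),.026), "proj tip",proj(sc,[.583,-.162,.116]))
# sub-pixel rod axis in scene
g=sc["image"][235:300,165:205]; hsv=cv2.cvtColor(g,cv2.COLOR_BGR2HSV)
m=hsv[...,1]<70
for r in range(0,65,6):
    c=np.where(m[r])[0]; print(r+235,c.min()+165 if len(c) else 0,c.max()+165 if len(c) else 0)
E
```

```text
hole sc [ 0.5909 -0.1555  0.1754] pred [ 0.5826 -0.1592  0.2134]
end wrist [ 0.4767 -0.1646  0.1754] pred [ 0.4757 -0.1637  0.2134]
rod tip/foot [ 0.5878 -0.1564  0.116 ] [ 0.5835 -0.1608  0.026 ] proj tip [179.1535 242.783 ]
235 0 0
241 0 0
247 178 184
253 180 186
259 181 187
265 182 188
271 183 189
277 184 191
283 186 192
289 185 194
295 0 0
```

```bash
python3 -m pendant '[[0,0.001,-0.001,0.008,0,0,0],[0,0.001,-0.001,0.018,0,0,0],[0,0.001,-0.001,0.028,0,0,0],[0,0.001,-0.001,0.036,0,0,0],[0,0.001,-0.001,0.042,0,0,0]]'; python3 - <<'E'
from h import *
np.set_printoptions(precision=4,suppress=True)
sc=env.get_image("scene"); s=env.observe();print(s["position"])
cv2.imwrite("pics/s3.png",cv2.resize(sc["image"][180:310,110:270],None,fx=5,fy=4.6,interpolation=2)[:598])
E
```

```text
time_s: 6.3
position: [0.5396, -0.1625, 0.1707]
tool_rot: [[-0.999, -0.044, -0.0], [-0.044, 0.999, 0.0], [0.0, 0.0, -1.0]]
ft_force: [-0.6, 0.9, -2.7]
grip_width: 0.019
gripper_force: 69.1
[ 0.5394 -0.1624  0.1701]
```

View pics/s3.png

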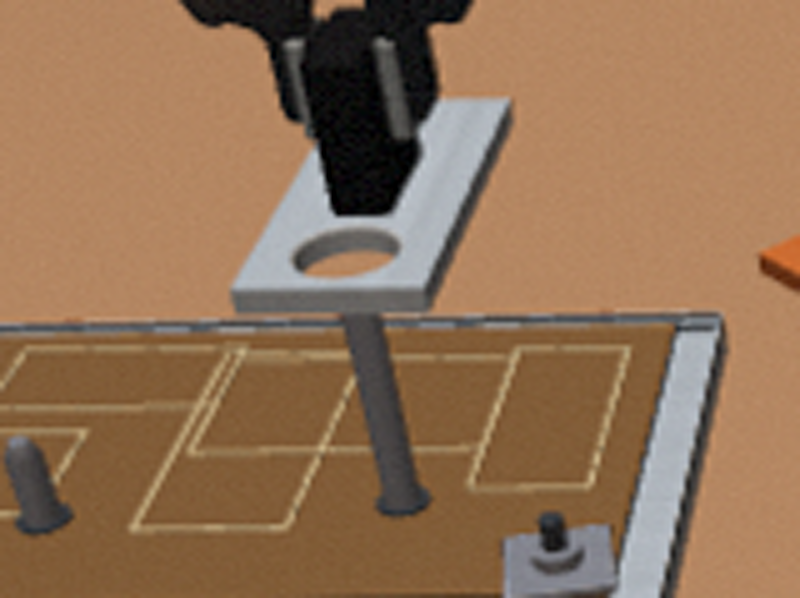

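The rod tip sits just below the plate, and its axis extends to about (354,272) in this crop, inside the hole centred at about (349,270). I'll lower on.

```bash
python3 -m pendant '[[0,0,0,0.005,0,0,0],[0,0,0,0.011,0,0,0],[0,0,0,0.017,0,0,0],[0,0,0,0.023,0,0,0],[0,0,0,0.027,0,0,0]]'; python3 - <<'E'
from h import *
np.set_printoptions(precision=4,suppress=True)
sc=env.get_image("scene"); s=env.observe();print(s["position"])
cv2.imwrite("pics/s4.png",cv2.resize(sc["image"][190:310,130:250],None,fx=5,fy=5,interpolation=2))
E
```

```text
time_s: 6.98
position: [0.5396, -0.1625, 0.1439]
tool_rot: [[-0.999, -0.044, -0.0], [-0.044, 0.999, 0.0], [0.0, 0.0, -1.0]]
ft_force: [-0.0, 0.4, -2.8]
grip_width: 0.019
gripper_force: 69.1
[ 0.5395 -0.1624  0.1435]
```

View pics/s4.png

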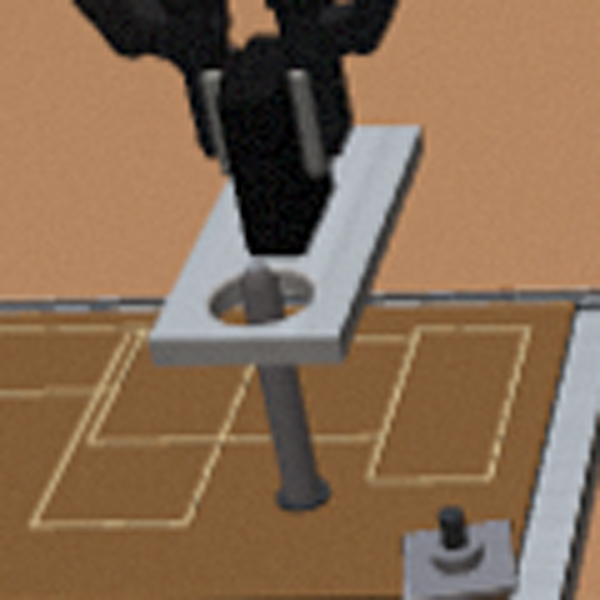

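The rod has come up through the hole and is centred (rod at col 264, hole from 210 to 313). I'll continue gently.

```bash
python3 -m pendant '[[0,0,0,0.008,0,0,0],[0,0,0,0.018,0,0,0],[0,0,0,0.028,0,0,0],[0,0,0,0.038,0,0,0],[0,0,0,0.046,0,0,0]]';python3 -m pendant '[[0,0,0,0.006,0,0,0],[0,0,0,0.011,0,0,0],[0,0,0,0.016,0,0,0],[0,0,0,0.020,0,0,0],[0,0,0,0.020,0,0,0]]'
```

```text
time_s: 7.65
position: [0.5396, -0.1625, 0.0975]
tool_rot: [[-0.999, -0.044, -0.0], [-0.044, 0.999, 0.0], [0.0, 0.0, -1.0]]
ft_force: [0.3, -0.1, -2.2]
grip_width: 0.0193
gripper_force: 69.1
time_s: 8.28
position: [0.5396, -0.1625, 0.0781]
tool_rot: [[-0.999, -0.044, -0.0], [-0.044, 0.999, 0.0], [0.0, 0.0, -1.0]]
ft_force: [0.9, 0.1, -2.6]
grip_width: 0.0191
gripper_force: 69.1
```

```bash
python3 -m pendant '[[0,0,0,0.001,0,0,0],[0,0,0,0.002,0,0,0],[0,0,0,0.003,0,0,0],[0,0,0,0.003,0,0,0]]'
```

```text
time_s: 8.78
position: [0.5397, -0.1626, 0.0755]
tool_rot: [[-0.999, -0.044, 0.0], [-0.044, 0.999, -0.0], [-0.0, -0.0, -1.0]]
ft_force: [-1.3, -0.6, -0.0]
grip_width: 0.0194
gripper_force: 69.4
```

Contact is beginning: the force has gone from −2.6 to 0. One millimetre more, then check.

```bash
python3 -m pendant '[[0,0,0,0.0005,0,0,0],[0,0,0,0.001,0,0,0],[0,0,0,0.001,0,0,0]]'
```

```text
time_s: 9.15
position: [0.5397, -0.1626, 0.0755]
tool_rot: [[-0.999, -0.044, 0.001], [-0.044, 0.999, -0.001], [-0.001, -0.001, -1.0]]
ft_force: [-5.5, -0.5, 10.0]
grip_width: 0.0191
gripper_force: 71.1
```

The plate is seated (10 N up). Releasing and retreating.

```bash
python3 -m pendant '[[0.3,0,0,-0.001,0,0,0],[0.4,0,0,-0.001,0,0,0],[0.5,0,0,-0.001,0,0,0],[0.5,0,0,-0.001,0,0,0],[0.5,0,0,-0.001,0,0,0]]';python3 -m pendant '[[0.5,0,0,-0.015,0,0,0],[0.5,0,0,-0.04,0,0,0],[0.5,0,0,-0.07,0,0,0],[0.5,0,0,-0.11,0,0,0],[0.5,0,0,-0.15,0,0,0]]'; python3 - <<'E'
from h import *
sc=env.get_image("scene")
cv2.imwrite("pics/s5.png",cv2.resize(sc["image"][190:310,110:250],None,fx=5,fy=5,interpolation=2))
E
```

```text
time_s: 9.78
position: [0.5397, -0.1625, 0.0753]
tool_rot: [[-0.999, -0.044, -0.0], [-0.044, 0.999, 0.0], [0.0, 0.0, -1.0]]
ft_force: [-0.6, -1.4, -0.8]
grip_width: 0.0429
gripper_force: 0.0
time_s: 10.4
position: [0.5395, -0.1624, 0.2277]
tool_rot: [[-0.999, -0.044, 0.001], [-0.044, 0.999, -0.0], [-0.001, -0.001, -1.0]]
ft_force: [-0.4, 0.1, 0.3]
grip_width: 0.0424
gripper_force: 0.0
```

View pics/s5.png

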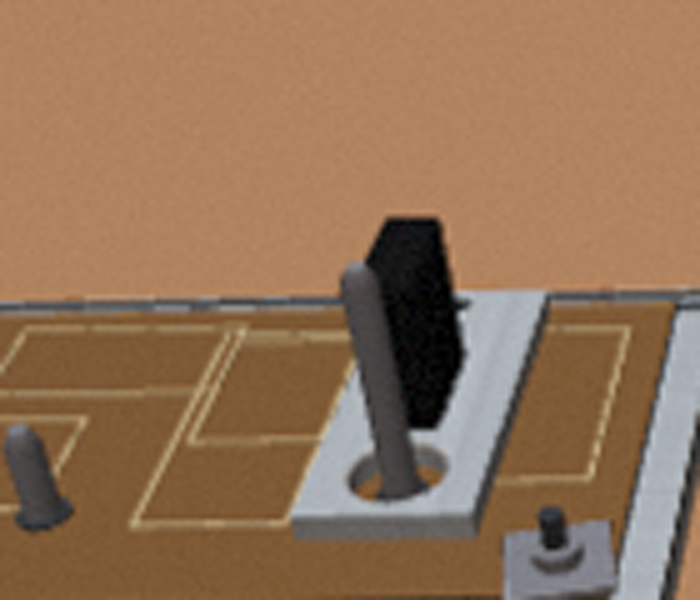

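The plate lies flat on the board and the rod is centred in its hole at about (398,478). The gripper is clear.

```bash
python3 -c "
from rig import env
print(env.close_job())"
```

```text
the job is handed in; nothing more can be done
None
```

The large-hole plate is flat on the tan board over the tall guide rod, let go with the gripper clear, and the job is handed in at about 10.5 s; the hand-in returned no verdict.

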